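Send the grooved block down the tipping tray

TASK

Two timber blocks lie on the shelf: move the one with the groove out onto the pivoting metal tray, so that its own weight tips the tray and it runs down into the catch bay. Do not touch the tray with the robot, let it swing back level by itself, and leave the plain block on the shelf and the other things on the bench where they are.

Things in the scene. Friction and masses are not known exactly. Their poses are not given: they have to be found in the camera images.
- station: Bench fixture, 400 mm wide (its x), 550 mm long (its y): a shelf, a pivoting tray, then a catch bay, in line. Origin on the bench surface straight below the tray's pivot axis; z up; parts travel along its -y. Place and yaw differ each time.
- shelf_top (a point): Centre of the flat grey laminate shelf's top, 165 mm above the bench. The shelf has no walls; in the station's frame it reaches x -175 to +175 mm, y +22 to +200 mm.
- bay_mid (a point): Middle of the catch bay's smooth white floor, about 55 mm above the bench; the floor slopes from y -158 mm (height 84 mm) down to y -335 mm (height 25 mm) in the station's frame. 342 mm wide inside; plywood side and end walls 135 mm high.
- tray: Smooth aluminium tray. Origin on the pivot axis, 155 mm above the bench; axes as the station's when level. Floor top 8 mm above the axis (2 mm below the shelf), y +12 to -152 mm; side rails 26 mm high, 330 mm apart inside, y -30 to -152 mm. Tips when the block's middle is 10 to 40 mm past the axis; the floor then drops away ahead of the pusher; the shelf-side edge rises 5 mm.
- rocker (a joint): Angle of the tray about the pivot: 0 = level, held there by a counterweight under the shelf; grows as the bay end drops; stops at 0.45 rad fully tipped. It returns to 0 by itself when the block has left it.
- block_center (a point): Centre (half-way up) of the loose grooved beech block: 100 mm long (its x), 80 mm wide (its y), 45 mm high, about 0.24 kg; a groove 36 mm wide, 20 mm deep runs along the middle of its top. Flat on the shelf, left or right, long side across the travel to within 0.25 rad. Too wide for most grippers. Friction about 0.6 on the shelf, 0.2 on tray and bay floor.
- mallet: Bystander: wooden mallet lying on the bench, 240 mm long; origin on its underside, in the handle. Leave it.
- gluebottle: Bystander: upright white bottle, 64 mm wide, 150 mm high; origin at the centre of its foot. Leave it.
- square: Bystander: try square lying flat, dark wooden stock 130 mm long with a steel blade of 200 mm; origin under the middle of the stock. Leave it.
- plain_center (a point): Centre (half-way up) of the plain block, same timber and outer size but without a groove, on the shelf beside the grooved one (centres some 140 mm apart). Leave it.
Not all that is in view belongs to the job. Leave any red look-alike of the part that bears block_center alone.

How it is judged:
On the way:
1. the block, on the tray, has tipped it (value of joint rocker above 0.25 rad and contact force between tray and block above 0.2 N), for 0.05 s.
At the end, for the whole second after the job is handed in: The block lies at rest inside the catch bay (its centre between the bay's walls and clear of the tray, below 130 mm) and the tray has swung back to within 0.06 rad of level (y of block_center in the frame of station between -0.335 and -0.21 m and x of block_center in the frame of station between -0.165 and 0.165 m and z of block_center in the frame of station below 0.13 m and value of joint rocker below 0.06 rad and linear speed of block below 0.02 m/s); the robot touches nothing.
It fails at once if the robot touches the tray (more than 1.5 N) (contact force between any of the arm, the fingers and tray above 1.5 N).
It fails at once if a bystander is moved by more than 30 mm (distance of any of mallet, gluebottle, square from where it was at the start of the episode above 0.03 m).
It fails at once if the plain block is moved by more than 20 mm (distance of plain_center from where it was at the start of the episode above 0.02 m).
It also fails if it takes over 43 s, if anything falls off the work surface, if the arm or the gripper's body presses on something with over 40 N, if the wrist force passes 120 N, or if a joint passes its speed limit or range.

ROBOT

A 7-joint arm with a two-finger parallel gripper is mounted at the origin on the work surface. World frame = base frame: x ahead of the robot, y to its left, z up, the work surface at z = 0. Lengths are in m, angles in rad, forces in N, time in s.
With the tool pointing down it reaches from about 0.425 to 0.95 m from the base axis. Payload 4.7 kg.
Tool frame: the origin (TCP) lies midway between the tips of the shut fingers; the grasp point (between the pads) lies bot.grip_point_offset behind it (bot.grip_point_offset is the distance from the TCP to the grasp point, in m); z points along the fingers, y is the direction in which the jaws open and shut (so a half turn about z gives the same grasp; the last joint's range is limited). The gripper opens to 87 mm and grips with 3 to 60 N. Pads are 19 mm wide; open, the fingers measure 117 mm over their backs; the gripper's body (75 mm by 190 mm) begins 51 mm behind the grasp point.
Start: joints at [-1.171, 0.469, -0.049, 1.532, 0.024, 1.141, -0.082], TCP at [0.281, 0.614, 0.223] pointing down, gripper open.
Joint ranges: [-2.59, 2.59], [-0.33, 1.99], [-1.39, 1.29], [0.1, 2.45], [-1.04, 4.18], [0.21, 1.99], [-2.66, 2.66]. Speed limits (rad/s): [2.57, 2.57, 3.14, 3.14, 3.14, 3.14, 3.14].

INTERFACE

Orientations are given as a unit quaternion [x, y, z, w].
In Python, from bench import bot gives the robot as it stands. The module is installed in compiled form; this text tells all that it offers. Calls block until the motion is done:
- bot.move_pose(position, orientation): joint-space move of the TCP to a pose.
- bot.line_to(position, feed=0.15, ori=None): straight line of the TCP; ori=None keeps the orientation; feed is the mean speed in m/s.
- bot.set_joints(angles): joint-space move.
- bot.gripper_to(opening, squeeze=None): opening from 0.0 (shut) to 1.0 (fully open); squeeze is the grip in N (None keeps the last); returns when the fingers have stopped.
- bot.hold(seconds).
- bot.solve_ik(position, orientation): joint angles nearest the present ones, or None.
- bot.get_image(name): name is "scene" or "top" or "wrist"; returns the picture (400x640x3 uint8, blue, green, red); there is no depth.
- bot.camera_info(name): a dict with "mtx" (3x3 intrinsics, pixels), "world_to_cam" (4x4, takes a point from world to camera coordinates); the wrist camera has in their place "mount" (4x4, takes a point from camera to tool coordinates, whose origin is the TCP and whose axes are the flange's). Camera axes: x right, y up, looking along -z (the intrinsics and any distortion apply to the point x, -y, -z); pixel columns grow to the right and rows downward; lengths in m; the calibration is good to about 2 mm. A picture is of the moment at which its call begins: read the wrist's pose just before it. camera_info takes no time and is no camera call.
A pose or a line that the arm cannot do raises bot.PlanningError and nothing moves.
- bot.hand_in(): hands the job in, once; it reports no verdict.
Readings, each from a call of its own:
- bot.get_time(): time.
- bot.get_joint_positions(): joint angles.
- bot.get_qvel(): joint speeds.
- bot.get_joint_efforts(): joint torques, N m.
- bot.get_tcp_pos(): TCP position.
- bot.get_eef_rot(): TCP orientation.
- bot.get_contact_force(): force on the tool from outside, world axes, zero at the start.
- bot.get_wrist_torque(): the same for the moment, N m.
- bot.get_finger_gap(): opening from 0.0 (shut) to 1.0 (fully open).
Only numpy, scipy, OpenCV 4.12 (cv2) and the standard library are available. Lean on these libraries where they do the work, as an engineer would, in place of code of your own. Each camera call takes 0.05 s, during which the arm holds its last target.

## Working session

There is one attempt and no reset: what is moved stays moved. The work goes in short steps, each a Python script; the robot and the scene stay as the last script left them, time stands still between calls to the robot, and variables do not carry over. Pictures are saved under pics/ and viewed, and the job is handed in when it is done.

```bash
mkdir -p pics
python3 - <<'E'
from bench import bot
import cv2,json,numpy as np
for n in ["scene","top"]:
    cv2.imwrite(f"pics/{n}0.png",bot.get_image(n))
np.set_printoptions(precision=4,suppress=True)
for n in ["scene","top","wrist"]: print(n,bot.camera_info(n))
print(bot.get_time(),bot.get_tcp_pos(),bot.get_eef_rot(),bot.grip_point_offset)
E
```

```text
scene {'mtx': array([[456.0327,   0.    , 316.6221],
       [  0.    , 456.0327, 196.6378],
       [  0.    ,   0.    ,   1.    ]]), 'world_to_cam': array([[-0.5565,  0.8309, -0.0026,  0.2137],
       [-0.579 , -0.3856,  0.7184,  0.2635],
       [ 0.5959,  0.4012,  0.6957, -1.5987],
       [ 0.    ,  0.    ,  0.    ,  1.    ]])}
top {'mtx': array([[451.8052,   0.    , 325.0534],
       [  0.    , 451.8052, 195.062 ],
       [  0.    ,   0.    ,   1.    ]]), 'world_to_cam': array([[-0.0077, -0.9998,  0.0175,  0.0913],
       [ 0.9906, -0.0052,  0.1369, -0.5684],
       [-0.1368,  0.0184,  0.9904, -1.2901],
       [ 0.    ,  0.    ,  0.    ,  1.    ]])}
wrist {'mtx': array([[353.8273,   0.    , 319.9551],
       [  0.    , 353.8273, 200.7319],
       [  0.    ,   0.    ,   1.    ]]), 'mount': array([[ 0.0011,  0.9688,  0.2476,  0.0673],
       [ 1.    , -0.0012,  0.0005,  0.0006],
       [ 0.0008,  0.2476, -0.9689, -0.1625],
       [ 0.    ,  0.    ,  0.    ,  1.    ]])}
0.1 [0.2804 0.6134 0.2216] [ 0.2127  0.9771 -0.0009 -0.0002] 0.0187
```

View pics/scene0.png

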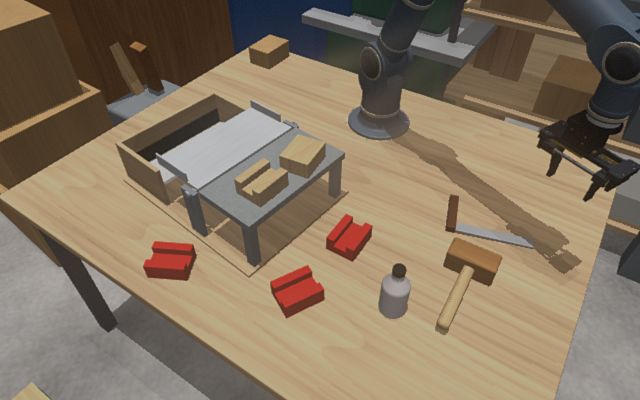

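View pics/top0.png

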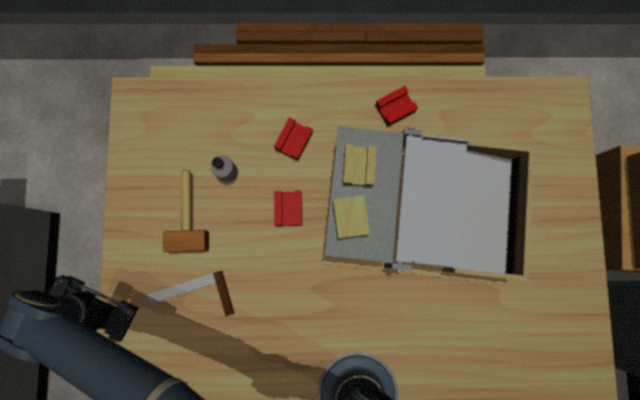

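Run:
```python
import cv2
a=cv2.imread("pics/top0.png")[110:290,310:540]
cv2.imwrite("pics/top0c.png",cv2.resize(a,None,fx=3.4,fy=3.3,interpolation=cv2.INTER_CUBIC)[:600])
a=cv2.imread("pics/top0.png")[115:275,315:415]
cv2.imwrite("pics/top0d.png",cv2.resize(a,None,fx=3.7,fy=3.7,interpolation=cv2.INTER_CUBIC))
```

```text
(no output)
```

View pics/top0c.png

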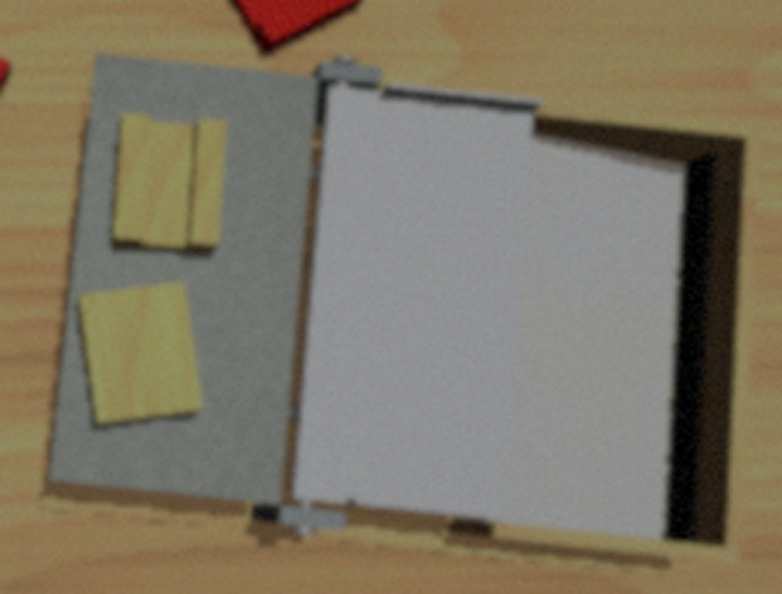

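View pics/top0d.png

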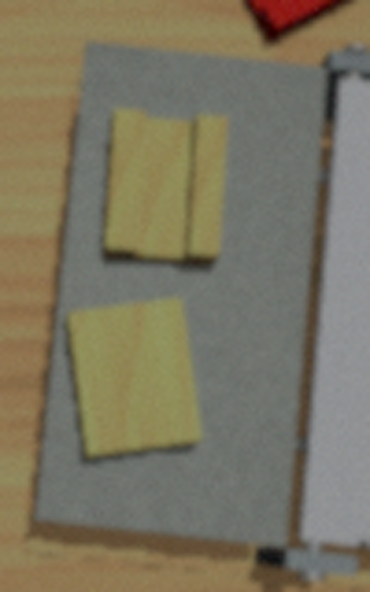

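The enlarged crop shows the grooved block (upper) at about (360,165) in the full picture and the plain block below it at about (351,217). The shelf corners are clear at about (339,127), (404,133), (393,262) and (325,256).

```bash
cat > h.py <<'E'
import numpy as np
from bench import bot
np.set_printoptions(precision=4,suppress=True)
def ray(name,px,z):
    c=bot.camera_info(name);K=c["mtx"];W=c["world_to_cam"]
    d=np.linalg.inv(K)@np.array([px[0],px[1],1.]); d=np.array([d[0],-d[1],-d[2]])
    R=W[:3,:3];o=-R.T@W[:3,3];d=R.T@d
    return o+d*(z-o[2])/d[2]
E
python3 - <<'E'
from h import *
def q(pts,z): return np.array([ray("top",(315+(u+.5)/3.7-.5,115+(v+.5)/3.7-.5),z) for u,v in pts])
S=q([(88,43),(329,67),(287,543),(36,520)],.165)
G=q([(115,109),(228,116),(215,262),(105,250)],.21)
P=q([(68,313),(182,298),(202,440),(87,458)],.21)
for n,a in zip("SGP",(S,G,P)):
    print(n,a,a.mean(0),[np.linalg.norm(a[i]-a[(i+1)%4]) for i in range(4)])
# station fit: corners x=+175? travel -y ~ world -y ; station x ~ world x
L=np.array([[.175,.2],[.175,.022],[-.175,.022],[-.175,.2]])
A=L-L.mean(0);B=S[:,:2]-S[:,:2].mean(0)
U,_,Vt=np.linalg.svd(A.T@B);R=(U@Vt).T
yaw=np.arctan2(R[1,0],R[0,0]);o=S[:,:2].mean(0)-R@L.mean(0)
print("yaw",yaw,"o",o,"res",S[:,:2]-(L@R.T+o))
for n,a in zip("GP",(G,P)):
    print(n,(a[:,:2]-o)@R, (a[:,:2].mean(0)-o)@R)
E
```

```text
S [[ 0.7399  0.0522  0.165 ]
 [ 0.7213 -0.1247  0.165 ]
 [ 0.3757 -0.0841  0.165 ]
 [ 0.3932  0.093   0.165 ]] [ 0.5575 -0.0159  0.165 ] [np.float64(0.177872982065809), np.float64(0.3479447672402513), np.float64(0.17787291391593146), np.float64(0.3491329456947241)]
G [[ 0.6787  0.036   0.21  ]
 [ 0.6734 -0.0434  0.21  ]
 [ 0.5696 -0.0319  0.21  ]
 [ 0.5784  0.0444  0.21  ]] [0.625  0.0013 0.21  ] [np.float64(0.07961261228579819), np.float64(0.10448132352844111), np.float64(0.07683161968659968), np.float64(0.10069250196524766)]
P [[ 0.5344  0.0705  0.21  ]
 [ 0.5445 -0.0085  0.21  ]
 [ 0.4463 -0.0203  0.21  ]
 [ 0.4346  0.0586  0.21  ]] [0.49   0.0251 0.21  ] [np.float64(0.07966057797274684), np.float64(0.09882803427945178), np.float64(0.07972699400775381), np.float64(0.10051917944777836)]
yaw -0.11385583330880536 o [ 0.5449 -0.1262] res [[-0.0016 -0.0004]
 [ 0.     -0.0005]
 [ 0.0022  0.0004]
 [-0.0006  0.0006]]
G [[0.1145 0.1764]
 [0.1183 0.0968]
 [0.0138 0.0964]
 [0.0139 0.1733]] [0.0651 0.1357]
P [[-0.0328  0.1942]
 [-0.0138  0.1169]
 [-0.11    0.094 ]
 [-0.1306  0.171 ]] [-0.0718  0.144 ]
```

```bash
cat >> h.py <<'E'
from scipy.spatial.transform import Rotation as Ro
yaw=-0.1139;O=np.array([.5449,-.1262])
c,s=np.cos(yaw),np.sin(yaw);R2=np.array([[c,-s],[s,c]])
def W(x,y,z): return np.r_[O+R2@[x,y],z]
def quat(sg):
    y=sg*np.array([c,s,0]);z=np.array([0,0,-1.]);x=np.cross(y,z)
    return Ro.from_matrix(np.c_[x,y,z]).as_quat()
E
python3 - <<'E'
from h import *
for sg in (1,-1):
    for p in ((.066,.215,.3),(.066,.215,.184),(.066,.005,.184)):
        print(sg,W(*p),bot.solve_ik(W(*p),quat(sg)))
E
```

```text
1 [0.6349 0.0799 0.3   ] [-0.5581  0.3806  0.5112  1.5456 -0.1917  1.2656 -0.1335]
1 [0.6349 0.0799 0.184 ] [-0.5403  0.474   0.489   1.6879 -0.2509  1.0424 -0.0835]
1 [ 0.611  -0.1287  0.184 ] [-0.3108  0.473   0.6268  1.7313 -0.3151  1.0397  0.3116]
-1 [0.6349 0.0799 0.3   ] [ 0.5433  0.6142 -1.1763  1.4782  0.5677  1.4254  2.3792]
-1 [0.6349 0.0799 0.184 ] [ 0.5472  0.7425 -1.1793  1.6213  0.7129  1.2715  2.2651]
-1 [ 0.611  -0.1287  0.184 ] [-0.587   0.6523  1.1128  1.7452 -0.6368  1.1569 -2.5378]
```

sg=1 is comfortable. I'll go up, over, and down behind the block.

Run:
```python
from h import *
import cv2
q=quat(1)
p=bot.get_tcp_pos()
bot.gripper_to(0.5)
bot.line_to([p[0],p[1],.36],feed=.25)
bot.move_pose(W(.066,.215,.36),q)
bot.line_to(W(.066,.215,.184),feed=.15)
print(bot.get_time(),bot.get_tcp_pos(),W(.066,.215,.184),bot.get_contact_force(),bot.get_finger_gap())
for n in ["scene","top","wrist"]: cv2.imwrite(f"pics/{n}1.png",bot.get_image(n))
a=np.vstack([cv2.resize(cv2.imread("pics/scene1.png")[90:270,90:410],(640,360)),cv2.imread("pics/wrist1.png")[:240]])
cv2.imwrite("pics/c1.png",a)
```

```text
5.3917 [0.6356 0.0799 0.185 ] [0.6349 0.0799 0.184 ] [0.3025 0.2497 0.4153] 0.5001424389887298
```

View pics/c1.png

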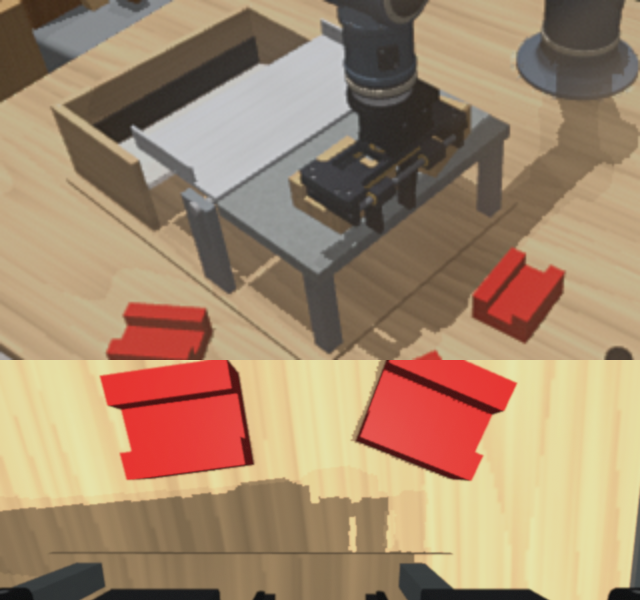

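The fingers stand just behind the grooved block, clear of the plain block and the shelf. I'll push part of the way and check.

Run:
```python
from h import *
import cv2
for y in (.19,.15,.10,.065):
    bot.line_to(W(.066,y,.184),feed=.07)
    print(y,bot.get_contact_force())
print(bot.get_time(),bot.get_tcp_pos(),W(.066,.065,.184))
for n in ["scene","top"]: cv2.imwrite(f"pics/{n}2.png",bot.get_image(n))
a=np.vstack([cv2.resize(cv2.imread("pics/scene2.png")[90:270,90:410],(520,292)),cv2.resize(cv2.imread("pics/top2.png")[110:290,250:570],(520,292))])
cv2.imwrite("pics/c2.png",a)
```

```text
0.19 [ 1.0195  0.6285 -0.0756]
0.15 [0.0799 0.287  0.2924]
0.1 [-0.195  -0.0141  0.501 ]
0.065 [-0.4618 -0.4457  1.1079]
8.2917 [ 0.6177 -0.0697  0.1839] [ 0.6179 -0.0691  0.184 ]
```

View pics/c2.png

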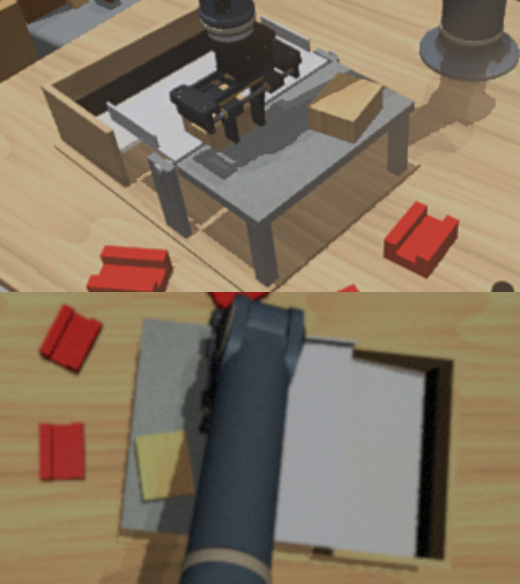

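Run:
```python
from h import *
import cv2
ims=[]
for y in (.035,.02,.012):
    bot.line_to(W(.066,y,.184),feed=.06); bot.hold(.3)
    print(y,bot.get_tcp_pos(),bot.get_contact_force(),bot.get_time())
    ims.append(bot.get_image("scene")[90:240,90:350])
cv2.imwrite("pics/c3.png",cv2.resize(np.vstack(ims),(347,600)))
```

```text
0.035 [ 0.6145 -0.0986  0.184 ] [-0.2363 -0.1496  0.4127] 9.3417
0.02 [ 0.6128 -0.1136  0.184 ] [0.3953 0.7585 0.3819] 10.0917
0.012 [ 0.6119 -0.1216  0.184 ] [-0.333  -0.3597  0.6075] 10.725
```

View pics/c3.png

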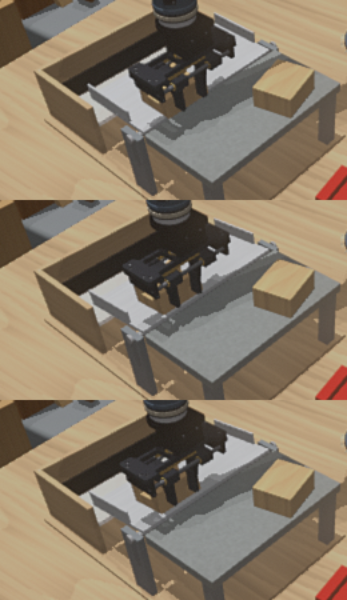

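The tray is still level and the block is partly over it. The tips are 21 mm above the floor, so I can carry on in small steps.

Run:
```python
from h import *
import cv2
ims=[]
for y in (.005,-.003,-.012):
    bot.line_to(W(.066,y,.184),feed=.06); bot.hold(.4)
    print(y,bot.get_tcp_pos(),bot.get_contact_force(),bot.get_time())
    ims.append(bot.get_image("scene")[90:240,90:350])
cv2.imwrite("pics/c4.png",cv2.resize(np.vstack(ims),(347,600)))
```

```text
0.005 [ 0.6111 -0.1286  0.184 ] [-0.1606  0.4207  0.2296] 11.4417
-0.003 [ 0.6102 -0.1366  0.184 ] [ 0.0557 -0.6437 -0.1701] 12.175
-0.012 [ 0.6091 -0.1455  0.184 ] [ 0.1345 -0.1466 -0.3618] 12.925
```

View pics/c4.png

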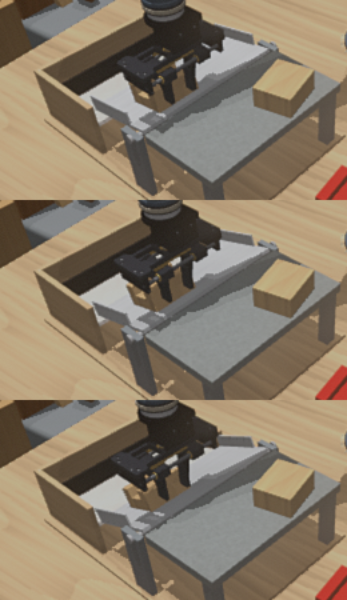

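The tray tipped in the last frame and the block is sliding ahead of the fingers. Rising clear.

Run:
```python
from h import *
import cv2
bot.line_to(W(.066,-.012,.36),feed=.15)
bot.line_to(W(.066,.26,.40),feed=.25)
print(bot.get_time(),bot.get_contact_force())
for n in ["scene","top"]: cv2.imwrite(f"pics/{n}5.png",bot.get_image(n))
a=np.vstack([cv2.resize(cv2.imread("pics/scene5.png")[90:270,90:410],(520,292)),cv2.resize(cv2.imread("pics/top5.png")[110:290,250:570],(520,292))])
cv2.imwrite("pics/c5.png",a)
```

```text
15.55 [ 0.1232 -0.4844 -0.5464]
```

View pics/c5.png

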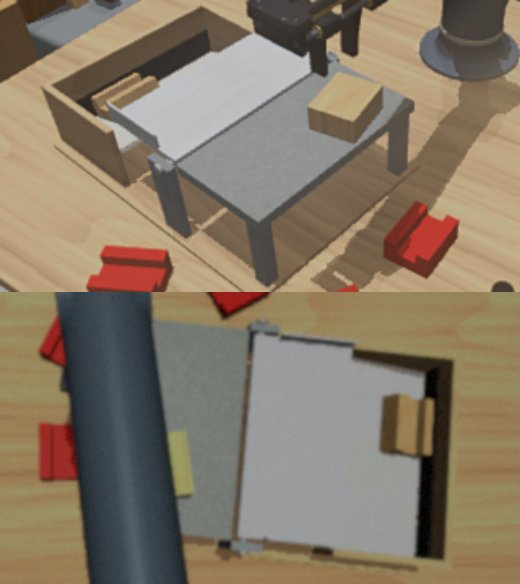

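The block rests against the bay's end wall at about top pixel (501,192), and the tray is level. Next I'll check it numerically, check that it's at rest, and compare the plain block and bystanders with the start.

Run:
```python
from h import *
import cv2
bot.hold(1.0)
s=bot.get_image("scene");cv2.imwrite("pics/scene6.png",s)
g=lambda a:cv2.GaussianBlur(cv2.cvtColor(a,cv2.COLOR_BGR2GRAY),(5,5),0)
s5=cv2.imread("pics/scene5.png")
print("bay diff 5-6",cv2.absdiff(g(s),g(s5))[120:200,110:310].max())
p=ray("top",(501,192),.085);print("block st",(p[:2]-O)@R2)
a=cv2.imread("pics/scene0.png")
d=cv2.absdiff(g(s),g(a));
cv2.imwrite("pics/d6.png",np.vstack([cv2.resize(s,(480,300)),cv2.cvtColor(cv2.resize(cv2.convertScaleAbs(d,alpha=3),(480,300)),cv2.COLOR_GRAY2BGR)]))
```

```text
bay diff 5-6 54
block st [ 0.0564 -0.2838]
```

View pics/d6.png

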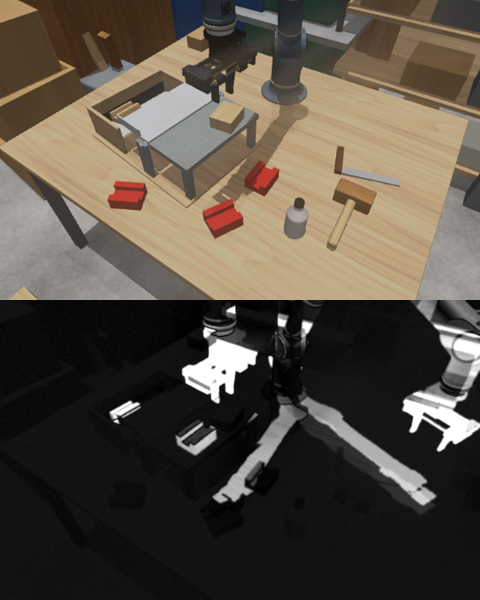

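Run:
```python
import cv2
from h import *
g=lambda f:cv2.GaussianBlur(cv2.imread(f,0),(5,5),0)
d=cv2.absdiff(g("pics/scene5.png"),g("pics/scene6.png"))
print(d[120:180,130:200].max(), d[105:190,130:240].max())
d=cv2.absdiff(g("pics/scene0.png"),g("pics/scene6.png"))
print("tray 0-6",d[140:185,165:190].max(),"plain",np.median(d[140:172,282:325]))
bot.hand_in()
```

```text
1 1
tray 0-6 112 plain 5.0
the job is handed in; nothing more can be done
```

The job is done and handed in at about 17 s of robot time. I pushed the grooved block off the shelf with half-open fingers. The tray tipped under it, the block slid into the catch bay, and the tray swung back by itself. I then lifted the arm clear.

What the last checks showed:
- **Block in the bay:** it measures about x +0.056, y -0.284 m in the station frame, inside the limits. It lies against the end wall and was at rest: two pictures 1 s apart match around it (difference 1 grey level or less).
- **Tray:** it looks level in both camera views. The wrist force stayed within noise, about 1 N, throughout. The fingertips stayed about 21 mm above the level tray floor.
- **Bystanders:** the difference picture against the start shows the mallet, bottle and square unmoved. The plain block also shows no shift (median difference 5 grey levels).

Two comparisons did not come out clean:
- **Bay at rest:** the first, wider comparison gave a difference of 54. I put this down to that window taking in the arm, and the narrower window gave 1.
- **Tray against the start:** a crude pixel check gave a maximum difference of 112. Its window also takes in part of the bay, where the block now lies, so I judged "level" by eye and did not measure the rocker angle.

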